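# Make up the table caddy and ring for pick-up

### The job

Make up the table caddy: stand the empty deep steel cup upright in the caddy's wide end bay and the salt shaker that stands near it upright in its narrow end bay, and once the cup is standing there, take the long spoon out of the drainer and lower it bowl first to the bottom of the cup (do not drop it in) so that it leans on the rim on the side away from the carrying hoop. When the caddy is complete, press the plunger of the service bell fully down and let it spring back. Leave the teaspoon in the drainer and the spice jar and the yoghurt pot where they stand.

Things in the scene. Friction and masses are not known exactly. Their poses are not given: they have to be found in the camera images.
- caddy: Fixed wooden tray, 202 x 88 mm, rim 44 mm high, walls 6 mm, floor top at z = 22 mm. Origin: on the table under its hoop; x runs lengthwise towards the WIDE end bay, z up. Narrow end bay: inside x -84 to -30 mm; solid centre block; wide end bay: inside x 30 to 106 mm; both y -38 to 38 mm. Steel carrying hoop on the block in the plane x = 0, posts at y = +-34 mm, grip bar along y, top at z = 141 mm
- wide_bay (a point): centre of the wide end bay's floor (caddy x = 68 mm, z = 22 mm)
- narrow_bay (a point): centre of the narrow end bay's floor (caddy x = -57 mm, z = 22 mm)
- cutlery_cup: deep straight round cup of plain steel, empty, 64 mm outside diameter (67 mm over the rolled rim), 100 mm high, wall 2 mm, inner floor 3 mm above its underside, about 0.22 kg. Origin: centre of the underside; z up. Stands on the table left of or behind the caddy
- salt_shaker: plain grey salt shaker with a narrower domed, pierced cap (the one by the caddy, not those on the far left), round, 44 mm diameter, 90 mm high (the cap, from 70 mm up, is 34 mm across), about 0.1 kg; shorter than the spice jar. Origin: centre of the underside; z up. Stands on the table left of or behind the caddy
- long_spoon: the longer spoon standing bowl down in the drainer: 190 mm long, steel bowl 26 x 42 mm, thin shaft, round dark wooden handle 11 mm thick from 104 to 170 mm above the bowl's tip, tapering to its end; 0.05 kg. Origin: the bowl's lower tip; z runs up the handle axis. It starts leaning about 16 degrees towards the drainer's +x, its upper 85 mm above the drainer
- spoon_tip (a point): lower tip of the long spoon's bowl (the spoon's origin)
- spoon_top (a point): upper end of the long spoon's handle (190 mm up its z axis)
- teaspoon: shorter spoon of the same pattern, 128 mm long, standing in the other pocket of the drainer; stays there. Origin: its bowl's tip; z up the handle
- drainer: white plastic cutlery drainer, fixed, 42 x 93 mm, 104 mm high, open on top, two pockets side by side along its y axis, each 36 x 42 mm inside, centres at y = -22.5 and 22.5 mm, floor at z = 11 mm. Origin: centre of the underside; which pocket holds the long spoon varies
- bell: service bell, fixed: black round base 88 mm in diameter, steel dome up to 51 mm high with a plunger on top. Origin: centre of the underside
- bell_top (a point): top of the bell's plunger, 66.5 mm above the table when up (on the moving plunger; its head is 18 mm across)
- bell_plunger (a joint): travel of the bell's plunger in m: 0 up, 0.007 fully down; sprung, about 1.4 N to start and 5.2 N at the bottom, returns by itself
- spice_jar: bystander: spice jar with a ribbed screw lid, 45 mm diameter, 106 mm high, taller than the salt shaker; stands on the table left of or behind the caddy. Origin: centre of the underside
- yoghurt_pot: bystander: yoghurt pot with foil lid, 72 mm across, 71 mm high, at the left, beyond the cup and the shaker. Origin: centre of the underside
- cup_press: fixed baking press right of the middle, does not move from its place: tray and two filled baking cups up to 130 mm high from 150 mm in front of its origin (-x) to 160 mm behind it, y from -200 to 200 mm; its raised head reaches up to z = 413 mm from 90 mm in front of the origin backwards. Pass in front of it when changing sides
Not all that is in view belongs to the job. Leave any turquoise or yellow look-alike of the cutlery_cup alone.

How it is judged (in metres and radians):
On the way, in this order (a step that is already met when the one before it is completed fails the run):
1. the cup stands in the wide end bay of the caddy, let go (x of cutlery_cup in the frame of caddy between 0.059 and 0.077 m and y of cutlery_cup in the frame of caddy between -0.01 and 0.01 m and z of cutlery_cup in the frame of caddy between 0.018 and 0.027 m and angle between cutlery_cup's own z axis and vertical below 0.07 rad and contact force between the fingers and cutlery_cup below 0.05 N), for 0.2 s.
2. the long spoon is lowered into the standing cup, still held when its bowl's tip is within 30 mm of the cup's underside (x of cutlery_cup in the frame of caddy between 0.059 and 0.077 m and y of cutlery_cup in the frame of caddy between -0.01 and 0.01 m and z of cutlery_cup in the frame of caddy between 0.018 and 0.027 m and angle between cutlery_cup's own z axis and vertical below 0.07 rad and horizontal distance between spoon_tip and cutlery_cup below 0.033 m and z of spoon_tip in the frame of cutlery_cup below 0.03 m and contact force between the fingers and long_spoon above 0.2 N), for 0.05 s.
3. cup and shaker stand in their bays and the spoon leans on the outer rim, all let go (all of step 1 and x of salt_shaker in the frame of caddy between -0.066 and -0.048 m and y of salt_shaker in the frame of caddy between -0.02 and 0.02 m and z of salt_shaker in the frame of caddy between 0.018 and 0.027 m and angle between salt_shaker's own z axis and vertical below 0.1 rad and horizontal distance between spoon_tip and cutlery_cup below 0.033 m and z of spoon_tip in the frame of cutlery_cup below 0.018 m and x of spoon_top in the frame of caddy above 0.098 m and y of spoon_top in the frame of caddy between -0.036 and 0.036 m and angle between long_spoon's own z axis and vertical between 0.15 and 0.75 rad and contact force between long_spoon and cutlery_cup above 0.01 N and contact force between the fingers and salt_shaker below 0.05 N and contact force between the fingers and long_spoon below 0.05 N), for 0.3 s.
4. with the caddy complete, the bell's plunger is pressed fully down (x of cutlery_cup in the frame of caddy between 0.059 and 0.077 m and y of cutlery_cup in the frame of caddy between -0.01 and 0.01 m and z of cutlery_cup in the frame of caddy between 0.018 and 0.027 m and angle between cutlery_cup's own z axis and vertical below 0.07 rad and x of salt_shaker in the frame of caddy between -0.066 and -0.048 m and y of salt_shaker in the frame of caddy between -0.02 and 0.02 m and z of salt_shaker in the frame of caddy between 0.018 and 0.027 m and angle between salt_shaker's own z axis and vertical below 0.1 rad and horizontal distance between spoon_tip and cutlery_cup below 0.033 m and z of spoon_tip in the frame of cutlery_cup below 0.018 m and x of spoon_top in the frame of caddy above 0.098 m and y of spoon_top in the frame of caddy between -0.036 and 0.036 m and angle between long_spoon's own z axis and vertical between 0.15 and 0.75 rad and contact force between long_spoon and cutlery_cup above 0.01 N and value of joint bell_plunger above 0.0058 m).
At the end, for the whole second after the job is handed in: Cup (within 4 degrees) and shaker (within 6) stand upright on the floors of their bays; the spoon's tip is on the cup's floor and its top leans over the outer rim, 30 mm or more beyond the wide bay's centre and within 36 mm of the caddy's centre line; all let go, at rest, plunger up (all of step 3 and linear speed of each of cutlery_cup, salt_shaker, long_spoon below 0.02 m/s and value of joint bell_plunger below 0.0015 m); the robot touches nothing.
It fails at once if the spice jar is knocked over or shifted by more than 4 cm (distance of spice_jar from where it was at the start of the episode above 0.04 m or angle between spice_jar's own z axis and vertical above 0.6 rad).
It fails at once if the teaspoon is taken out of the drainer (distance of teaspoon from where it was at the start of the episode above 0.06 m).
It fails at once if the yoghurt pot is shifted by more than 4 cm (distance of yoghurt_pot from where it was at the start of the episode above 0.04 m).
It fails at once if the cup or the salt shaker is tipped over (angle between any of cutlery_cup, salt_shaker's own z axis and vertical above 1 rad).
It also fails if it takes over 72 s, if anything falls off the work surface, if the arm or the gripper's body presses on something with over 40 N, if the wrist force passes 120 N, or if a joint passes its speed limit or range.

### The arm

A 6-joint arm with a two-finger parallel gripper is mounted at the origin on a cart in front of the work surface, level with it; the furniture and walls round the work are solid. World frame = base frame: x ahead of the robot, y to its left, z up, the work surface at z = 0. Lengths are in mm, angles in degrees, forces in N, time in s.
With the tool pointing down it reaches from about 350 to 850 mm from the base axis. Payload 8.1 kg.
Tool frame: the origin (TCP) lies midway between the tips of the shut fingers; the grasp point (between the pads) lies 19 mm behind it (r.grasp_offset is the distance from the TCP to the grasp point, in mm); z points along the fingers, x is the direction in which the jaws open and shut, and the axes are right-handed (so a half turn about z gives the same grasp; the last joint's range is limited). The gripper opens to 85 mm and grips with 20 to 120 N. Pads are 22 mm wide; open, the fingers measure 114 mm over their backs; the gripper's body (76 mm by 85 mm) begins 54 mm behind the grasp point. The pads swing forward as they close: fully open they stand 13 mm farther back than shut.
Start: joints at [-79.148, 7.471, 85.268, -0, 87.261, -4.893], TCP at [162.833, -577.486, 209.192] pointing down, gripper open.
Joint ranges: [-169.43, 169.43], [-51.17, 129.36], [1.28, 143.12], [-76.62, 256.62], [0, 156.53], [-152.29, 152.29]. Speed limits (degrees/s): [136.94, 136.94, 159.86, 180, 180, 180].

### API

Orientations are given as [roll, pitch, yaw] about the fixed x, y, z axes, in that order (R = Rz(yaw) Ry(pitch) Rx(roll)).
In Python, from bench import r, optics, hand_in gives the robot as it stands.
- The arm moves only by the shell command python3 -m pendant 'ROWS' [FORCE]. ROWS is JSON, a list of rows, each a list of 5 numbers: the opening, from 0 (shut) to 1 (fully open), then the shift along the tool's x, y, z in mm, then the turn about the tool's z in degrees. A call has 1 to 10 rows; each row shifts and turns the commanded pose from where the row before left it, along the tool's axes as they then stand; what a row does not reach is not made up. A row lasts 1/10 s, in which the tool goes at most 50 mm and 8.59 degrees, less where a joint would pass 70% of its speed; a pose out of reach is approached as far as the arm can. A call with a gripper value outside its range is refused whole. The fingers move at their own pace and stop on an object; FORCE is the grip in N (left out, the last holds). Time passes only in rows, so rows that do not move let the fingers close. It gives the time, the measured TCP pose, the force and the opening at its end, in the units of the state.
- r.sense(): the state, without advancing time (a new reading comes with each control period).
- optics.snapshot(name): name is "scene" or "top" or "wrist"; returns (picture, depth): 420x560x3 uint8, blue, green, red; 420x560 float32, mm along the optical axis (not along the pixel's ray), 0 where there is no reading.
- optics.camera_params(name): a dict with "camera_matrix" (3x3 intrinsics, pixels), "eye" and "orientation" of the camera in the world. Camera axes: x right, y down, z forward; pixel columns grow to the right and rows downward; lengths in mm; the calibration is good to about 2 mm. A picture is of the moment at which its call begins: read the wrist's pose just before it. camera_params takes no time and is no camera call; for the wrist camera it gives the pose at the moment of the call.
- hand_in(): hands the job in, once; it reports no verdict.
Trained networks look in the newest picture that a camera, given by its name, has taken for a name from the list of things; names that differ only in an ending like _2 or _b are one class to them, and where a whole thing is asked for, a point or a joint stands for the part that bears it (a point fixed in the world has none). Each returns a list of dicts, best first, with "score" (0 to 1); they miss things now and then, are a little off and sometimes report something else, mostly with a low value. They report only what shows in the picture. A call takes as long as a camera call. They do not tell look-alikes from the thing itself.
- optics.search_frame(camera, query): "at" ([x, y, z] in mm, in world coordinates, good to about 4 mm: the middle of the surface that is visible of it).
The state is a dict: "time": time; "joint_pos": joint angles; "qd": joint speeds; "joint_efforts": joint torques, N m; "tool_pos": TCP position; "tcp_rot": TCP orientation; "ft_force": force on the tool from outside, world axes, zero at the start; "wrist_torque": the same for the moment, N m; "finger_gap": finger opening in mm.
Only numpy, scipy, OpenCV 4.12 (cv2) and the standard library are available. Lean on these libraries where they do the work, as an engineer would, in place of code of your own. Each camera call takes 0.05 s, during which the arm holds its last target. There are 200 camera calls.

## Working session

There is one attempt and no reset: what is moved stays moved. The work goes in short steps, Python scripts to look and compute and a shell command to move; the robot and the scene stay as the last step left them, time stands still between calls to the robot, and variables do not carry over. Pictures are saved under pics/ and viewed, about 8 in all and at most 12, crops included, and the job is handed in when it is done.

```bash
ls; mkdir -p pics; cat > h.py <<'E'
import numpy as np, cv2
from bench import r, optics, hand_in
from scipy.spatial.transform import Rotation as R
def cam(n):
    p=optics.camera_params(n); return p
def snap(n,f=None):
    p=optics.camera_params(n); im,d=optics.snapshot(n)
    if f: cv2.imwrite('pics/'+f,im)
    return p,im,d
E
python3 - <<'E'
from h import *
print(r.sense())
for n in('scene','top'):
    p,im,d=snap(n,n+'1.png'); print(n,p)
    for q in ['caddy','cutlery_cup','salt_shaker','long_spoon','teaspoon','drainer','bell','spice_jar','yoghurt_pot','cup_press','bell_top','spoon_top']:
        print(q,[(np.round(x['at']).tolist(),round(x['score'],2)) for x in optics.search_frame(n,q)])
E
```

```text
pics
{'time': 0.0, 'joint_pos': array([-7.91490477e+01,  7.51339650e+00,  8.53311975e+01,  1.89103952e-03,
        8.72606898e+01, -4.89175393e+00]), 'qd': array([ 0.07642848,  0.06537004, -0.06118603,  0.00032343,  0.0258005 ,
       -0.06346721]), 'joint_efforts': array([ 2.25461531e-04, -5.69385731e+01, -5.00562215e+01, -1.47450542e-04,
        1.45944738e-02,  3.98358338e-06]), 'tool_pos': array([ 162.72526392, -576.89383105,  208.14392184]), 'tcp_rot': array([-1.79989140e+02,  1.04739224e-01, -7.42573759e+01]), 'ft_force': array([-0.97486617,  0.60764558,  0.50878789]), 'wrist_torque': array([ 0.03277911,  0.01502837, -0.00433635]), 'finger_gap': 85.45565589638073}
scene {'camera_matrix': array([[539.67717168,   0.        , 279.611439  ],
       [  0.        , 539.67717168, 208.15241136],
       [  0.        ,   0.        ,   1.        ]]), 'eye': array([-738.53458818, -789.48867514, 1414.00037701]), 'orientation': array([-129.18096333,    0.86945859,  -57.24018867])}
caddy [([455.0, 120.0, 34.0], 0.66), ([436.0, -214.0, 126.0], 0.41)]
cutlery_cup [([373.0, 383.0, 73.0], 0.77)]

[... 517 characters left out ...]
414998, 211.31932235],
       [  0.        ,   0.        ,   1.        ]]), 'eye': array([ 352.30462656,   58.31187756, 1372.79375742]), 'orientation': array([-172.18939817,    1.38160696,  -90.67207972])}
caddy [([448.0, 174.0, 26.0], 0.6)]
cutlery_cup [([405.0, 382.0, 39.0], 0.76), ([684.0, 350.0, 48.0], 0.74), ([547.0, 337.0, 44.0], 0.6)]
salt_shaker [([623.0, 248.0, 79.0], 0.72)]
long_spoon []
teaspoon [([446.0, 178.0, 24.0], 0.4)]
drainer [([412.0, -204.0, 55.0], 0.95)]
bell [([411.0, -322.0, 36.0], 0.87)]
spice_jar [([518.0, 426.0, 106.0], 0.73), ([392.0, -214.0, 109.0], 0.52)]
yoghurt_pot [([491.0, 533.0, 66.0], 0.58)]
cup_press []
bell_top [([409.0, -200.0, 57.0], 0.69)]
spoon_top []
```

View pics/scene1.png

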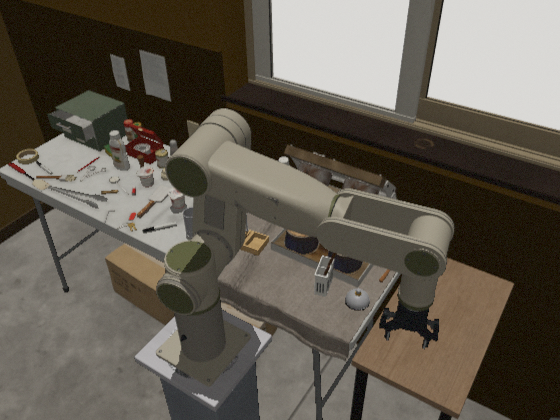

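View pics/top1.png

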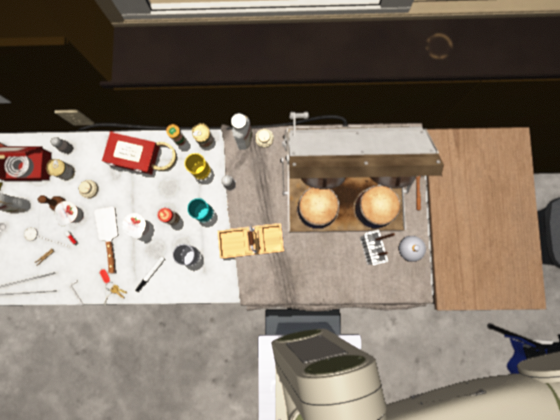

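The top picture shows the steel cup at (187,257), the caddy at (251,241) with its wide bay on the left, and a grey shaker at (228,182). The turquoise and yellow cups are at (200,210) and (196,165), the drainer at (375,246) and the bell at (412,248). Next I'll measure these from the depth image.

```bash
cat >> h.py <<'E'
def cloud(n,f=None):
    p,im,d=snap(n,f); K=p['camera_matrix']; Rm=R.from_euler('xyz',p['orientation'],degrees=True).as_matrix()
    v,u=np.indices(d.shape); c=np.stack([(u-K[0,2])/K[0,0]*d,(v-K[1,2])/K[1,1]*d,d],-1)
    w=c@Rm.T+p['eye']; w[d<=0]=np.nan
    return p,im,w
def near(w,x,y,rad,z0,z1):
    m=(np.hypot(w[...,0]-x,w[...,1]-y)<rad)&(w[...,2]>z0)&(w[...,2]<z1); return m
def circ(P):
    from scipy.optimize import least_squares
    s=least_squares(lambda q:np.hypot(P[:,0]-q[0],P[:,1]-q[1])-q[2],[*np.median(P[:,:2],0),30],loss='soft_l1'); return s.x.round(1)
E
python3 - <<'E'
from h import *
p,im,w=cloud('top')
def show(nm,x,y,rad,z0,z1):
    m=near(w,x,y,rad,z0,z1); P=w[m]
    if len(P)<3: print(nm,len(P)); return
    rc=cv2.minAreaRect(P[:,:2].astype(np.float32))
    print(nm,len(P),'mean',P.mean(0).round(1),'zmax',P[:,2].max().round(1),'rect',np.round(rc[0],1),np.round(rc[1],1),round(rc[2],1), 'circ',circ(P))
print('table z',np.nanmedian(w[near(w,420,-100,60,-20,20)][:,2]))
show('cup rim',405,382,60,85,115)
show('shaker',623,248,40,60,110)
show('shaker top',623,248,40,80,110)
show('jar',518,426,40,90,130)
show('yog',491,533,50,60,90)
show('caddyrim',450,160,140,36,52)
show('hoop',450,160,140,100,150)
show('hoop+',450,160,140,60,150)
show('floor',450,160,140,16,28)
show('drain',412,-204,70,95,112)
show('spoons',412,-204,90,112,250)
show('bell',411,-322,60,54,75)
show('belldome',411,-322,60,15,75)
p,im,w=cloud('scene')
show('spoons',412,-204,90,112,250)
show('bell',411,-322,60,54,75)
im=cv2.imread('pics/top1.png')
a=cv2.resize(im[150:285,150:310],None,fx=3.5,fy=3.5,interpolation=2)
b=cv2.resize(im[215:285,355:435],None,fx=3,fy=3,interpolation=2)
o=np.zeros((a.shape[0],a.shape[1]+b.shape[1],3),np.uint8);o[:,:a.shape[1]]=a;o[:b.shape[0],a.shape[1]:]=b
cv2.imwrite('pics/crop1.png',o)
E
```

```text
table z 8.491452734549398
cup rim 110 mean [401.6 380.7  97.8] zmax 105.9 rect [401.4 377.7] [62.7 64.2] 0.1 circ [401.7 377.6  31.1]
shaker 107 mean [627.8 250.3  83.3] zmax 94.0 rect [629.5 251.8] [32.3 33.1] 55.3 circ [628.3 250.6  12.4]
shaker top 80 mean [628.2 251.8  86.5] zmax 94.0 rect [629.3 252.8] [30.5 28.4] 45.1 circ [628.6 252.   11.1]
jar 190 mean [521.  432.7 106.1] zmax 116.2 rect [521.2 433.5] [43.6 41.7] 30.4 circ [521.1 432.6  16.6]
yog 432 mean [494.3 540.   71.1] zmax 78.4 rect [495.7 540.5] [71.2 70.2] 66.2 circ [494.5 540.5  25.7]
caddyrim 742 mean [445.1 172.7  44.5] zmax 51.8 rect [451.8 155.7] [126.1 266.9] 18.0 circ [446.2 214.4  63.4]
hoop 99 mean [445.  170.4 137. ] zmax 145.5 rect [444.9 171.1] [73.  14.9] 5.3 circ [-13753.3 139613.  140163.7]
hoop+ 105 mean [445.  170.3 134. ] zmax 145.5 rect [444.9 171.1] [73.  14.9] 5.3 circ [ 516.8 -502.3  676.7]
floor 1326 mean [440.4 174.   21.7] zmax 28.0 rect [452.6 160.9] [226.8 253.8] 63.0 circ [438.8 174.5  72.8]
drain 184 mean [ 415.  -197.2  102.8] zmax 111.1 rect [ 415.7 -196.5] [96.4 46.1] 13.8 circ [ 412.5 -190.5   32.8]
spoons 176 mean [ 466.2 -213.   132.7] zmax 193.7 rect [ 454.3 -223.4] [111.8  60.3] 18.5 circ [ 468.3 -206.1   29.6]
bell 29 mean [ 414.1 -327.    65.7] zmax 71.4 rect [ 415.1 -326.7] [15.6 15.7] 84.1 circ [ 414.1 -326.6    6.4]
belldome 541 mean [ 413.3 -322.6   37. ] zmax 71.4 rect [ 413.2 -327.1] [81.  80.7] 88.1 circ [ 414.1 -325.5   28.4]
spoons 66 mean [ 435.9 -219.7  129.7] zmax 162.6 rect [ 438.5 -204.6] [ 65.6 116.8] 79.2 circ [ 434.  -327.7  110.8]
bell 32 mean [ 412.8 -334.    62.7] zmax 73.3 rect [ 409.4 -334. ] [20.  26.5] 84.2 circ [ 415.5 -332.4    7.2]
```

View pics/crop1.png

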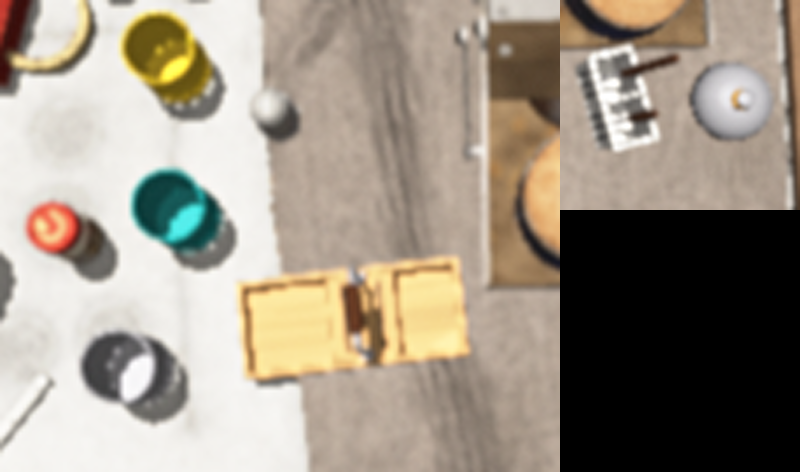

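The crop shows the long spoon in the drainer's far pocket, leaning right towards the bell, and the caddy's wide bay on the left. It also shows the plain shaker at crop position (270,112). First move: to above the drainer and bell for a wrist view.

```bash
python3 -m pendant '[[1,-25,-31,-13,0],[1,-25,-31,-13,0],[1,-25,-31,-13,0],[1,-25,-31,-13,0],[1,-25,-31,-13,0],[1,-25,-31,-13,0],[1,-25,-31,-13,0],[1,-25,-31,-13,0],[1,-25,-31,-13,0],[1,-16,-35,-4,0]]' 40
cat >> h.py <<'E'
def show(w,nm,x,y,rad,z0,z1):
    m=near(w,x,y,rad,z0,z1); P=w[m]
    if len(P)<3: print(nm,len(P)); return
    rc=cv2.minAreaRect(P[:,:2].astype(np.float32))
    print(nm,len(P),'mean',P.mean(0).round(1),'zmax',P[:,2].max().round(1),'rect',np.round(rc[0],1),np.round(rc[1],1),round(rc[2],1), 'circ',circ(P))
def go(x,y,z,yaw):
    "print the tool-axis shift from now to the target TCP (before turning) and the turn"
    s=r.sense(); t=s['tool_pos']; a=np.radians(s['tcp_rot'][2]); d=np.array([x,y,z])-t
    print('shift',np.round([np.cos(a)*d[0]+np.sin(a)*d[1], np.sin(a)*d[0]-np.cos(a)*d[1], -d[2]],1),'turn',round((s['tcp_rot'][2]-yaw+180)%360-180,1),'now',t.round(1),s['tcp_rot'].round(1),'j6',s['joint_pos'][5].round(1),'gap',round(s['finger_gap'],1),'t',round(s['time'],2),'F',s['ft_force'].round(1))
E
sleep 0; python3 - <<'E'
from h import *
p,im,w=cloud('wrist','w1.png'); print(p)
show(w,'table',330,-260,30,-30,30)
show(w,'drain',414,-198,70,97,110)
show(w,'spoons',425,-215,90,115,250)
show(w,'bell',414,-326,60,54,75)
go(0,0,0,0)
E
```

```text
time: 2.4
tool_pos: [400.6, -259.0, 332.6]
tcp_rot: [-179.9, -0.2, -74.3]
ft_force: [-0.5, -0.9, -0.3]
finger_gap: 85.0
{'camera_matrix': array([[301.31379778,   0.        , 276.05236107],
       [  0.        , 301.31379778, 218.05011233],
       [  0.        ,   0.        ,   1.        ]]), 'eye': array([ 478.5276446 , -236.104911  ,  498.21557191]), 'orientation': array([ 1.61672022e+02, -1.61137940e-01, -7.42977922e+01])}
table 924 mean [ 330.4 -259.8    6.4] zmax 9.6 rect [ 329.5 -259.8] [59.  58.2] 16.2 circ [ 330.  -259.9   21.1]
drain 878 mean [ 417.6 -196.8  103.4] zmax 109.9 rect [ 416.4 -198.6] [96.6 45.7] 14.0 circ [ 425.5 -200.    35.6]
spoons 1544 mean [ 489.1 -215.7  127.4] zmax 194.2 rect [ 462.5 -230.4] [120.2  76.5] 20.1 circ [ 475.1 -213.6   33. ]
bell 114 mean [ 415.6 -329.5   66.1] zmax 69.2 rect [ 415.4 -330. ] [16.3 16.2] 21.8 circ [ 415.6 -329.7    6.1]
shift [-356.7  318.7  332.4] turn -74.1 now [ 404.3 -255.6  332.4] [-1.797e+02 -1.000e-01 -7.410e+01] j6 35.5 gap 85.6 t 2.45 F [-0.2  3.  -0.2]
```

View pics/w1.png

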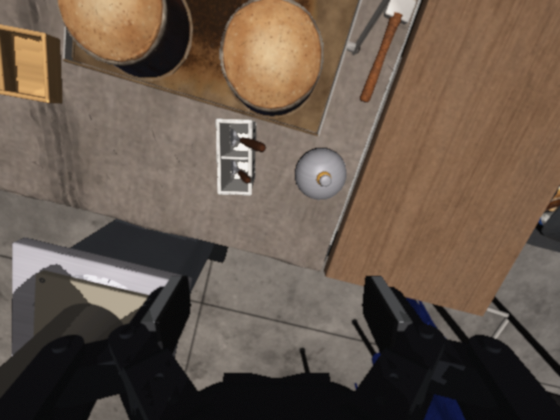

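The wrist view shows the drainer at (235,157), with the long spoon in its far pocket at (250,142) and the teaspoon at (243,175). The bell plunger is at (323,180). I'll go on to the caddy and cup.

```bash
python3 -m pendant '[[1,-46,-14,0,0],[1,-46,-14,0,0],[1,-46,-14,0,0],[1,-46,-14,0,0],[1,-46,-14,0,0],[1,-46,-14,0,0],[1,-46,-14,0,0],[1,-46,-14,0,0],[1,-46,-14,0,0],[1,-46,-14,0,0]]' >/dev/null
python3 -m pendant '[[1,0,0,0,-8],[1,0,0,0,-8],[1,0,0,0,-8],[1,0,0,0,-8],[1,0,0,0,-8],[1,0,0,0,-8],[1,0,0,0,-8],[1,0,0,0,-8],[1,0,0,0,-8],[1,0,0,0,-8]]'
python3 - <<'E'
from h import *
p,im,w=cloud('wrist','w2.png')
for z0,z1 in((85,115),(40,115)): show(w,'cup',402,378,45,z0,z1)
show(w,'shaker',628,252,35,80,110)
show(w,'shaker',628,252,35,40,110)
show(w,'jar',521,433,35,95,130)
show(w,'hoop',445,171,60,128,150)
show(w,'rim',445,171,112,40,50)
go(402,378,330,5.3)
E
```

```text
time: 4.45
tool_pos: [409.6, 220.4, 330.2]
tcp_rot: [-180.0, -0.0, 6.1]
ft_force: [-0.1, -0.8, -0.1]
finger_gap: 85.6
cup 760 mean [404.  383.5  98.3] zmax 103.4 rect [404.2 376.7] [64.4 65.6] 5.3 circ [403.8 376.   30.9]
cup 1461 mean [404.  385.7  81.7] zmax 103.4 rect [404.2 376.7] [64.4 65.6] 5.3 circ [403.8 375.7  30.7]
shaker 421 mean [628.6 251.4  86.4] zmax 91.7 rect [630.4 251.4] [31.9 28.7] 59.4 circ [629.7 251.1  10.6]
shaker 855 mean [624.  251.8  72.8] zmax 91.7 rect [628.3 250.6] [38.5 31.6] 62.0 circ [627.7 251.   12.9]
jar 1074 mean [522.4 425.6 105.9] zmax 109.8 rect [524.4 425.2] [45.4 28. ] 3.4 circ [522.3 425.9  13.4]
hoop 467 mean [446.7 170.8 138.2] zmax 143.2 rect [447.5 169.1] [70.1 15.8] 5.6 circ [ 474.5 -100.1  273.2]
rim 2861 mean [446.1 178.2  44.8] zmax 50.0 rect [446.7 180.1] [ 87.5 201.4] 5.6 circ [441.  219.5  56.8]
shift [  10.5 -157.5    0.3] turn 1.3 now [409.6 220.4 330.3] [-180.    -0.     6.6] j6 15.4 gap 85.7 t 4.5 F [-0.2  0.3 -0.7]
```

View pics/w2.png

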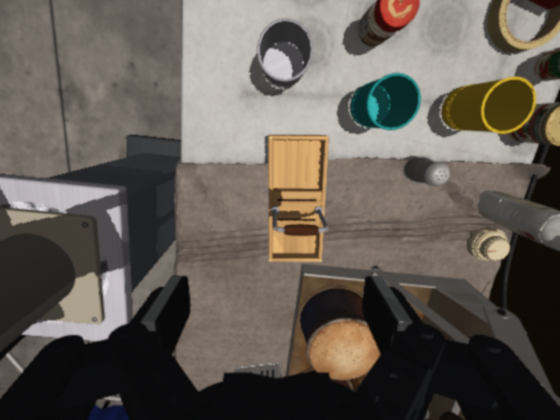

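The wrist view shows the steel cup at (285,52), the caddy spanning (268–328, 135–262) and the shaker at (437,173). The rim fits at 87.5 × 201.4 mm, as it should. Now the cup grasp.

```bash
python3 -m pendant '[[1,3,-39,0,0],[1,3,-39,0,0],[1,3,-39,0,0],[1,3,-39,0,0],[1,0,0,45,0],[1,0,0,45,0],[1,0,0,45,0],[1,0,0,45,0],[1,0,0,0,0],[1,0,0,0,0]]' 40
python3 - <<'E'
from h import *
p,im,w=cloud('wrist','w3.png')
show(w,'cup',404,376,45,85,115)
go(403.8,376.3,52,5.6)
E
```

```text
time: 5.5
tool_pos: [405.6, 376.5, 150.5]
tcp_rot: [180.0, 0.1, 5.7]
ft_force: [0.4, -0.2, 0.8]
finger_gap: 85.3
cup 1887 mean [404.  372.3  96.9] zmax 104.1 rect [403.7 377. ] [65.4 65.6] 31.8 circ [403.6 377.8  30.8]
shift [ -3.2   0.9 100.7] turn 0.1 now [406.9 377.5 152.7] [-1.799e+02 -1.000e-01  5.700e+00] j6 31.9 gap 85.7 t 5.55 F [0.  0.  0.8]
```

```bash
python3 -m pendant '[[1,-2,0,33,0],[1,0,0,33,0],[1,0,0,33,0],[1,0,0,0,0],[0,0,0,0,0],[0,0,0,0,0],[0,0,0,0,0],[0,0,0,0,0],[0,0,0,0,0],[0,0,0,0,0]]' 40
python3 -m pendant '[[0,0,0,-10,0],[0,0,0,-45,0],[0,0,0,-45,0],[0,0,0,0,0],[0,0,0,0,0]]'
python3 - <<'E'
from h import *
go(441.1,236.8,150,5.6)
p,im,w=cloud('wrist')
show(w,'caddyrim',446.7,180,120,40,50)
show(w,'hoop',446,171,50,130,150)
E
```

```text
time: 6.55
tool_pos: [406.0, 378.6, 55.5]
tcp_rot: [-179.8, -0.3, 5.7]
ft_force: [-3.2, -0.3, 7.1]
finger_gap: 63.8
time: 7.05
tool_pos: [405.5, 377.8, 154.7]
tcp_rot: [-179.8, -0.3, 5.7]
ft_force: [-0.7, 0.0, -2.8]
finger_gap: 63.4
shift [ 21.3 143.8   4.7] turn 0.1 now [405.5 377.8 154.7] [-179.8   -0.3    5.7] j6 31.9 gap 63.4 t 7.05 F [-0.7  0.  -2.8]
caddyrim 1241 mean [448.4 193.1  44.6] zmax 47.1 rect [443.9 203.8] [88.3 55.2] 7.1 circ [431.8 246.6  62.3]
hoop 0
```

```bash
python3 -m pendant '[[0,5,36,0,0],[0,5,36,0,0],[0,5,36,0,0],[0,6,36,0,0],[0,0,0,0,0],[0,0,0,0,0],[0,0,0,0,0]]'
python3 - <<'E'
from h import *
go(441.1,236.8,150,5.6)
p,im,w=cloud('wrist','w4.png')
show(w,'cup',441,237,45,185,215)
show(w,'caddyrim',446.7,180,120,40,50)
show(w,'hoop',446,171,50,130,150)
E
```

```text
time: 7.8
tool_pos: [438.5, 235.8, 150.3]
tcp_rot: [180.0, 0.1, 5.8]
ft_force: [-0.6, -0.9, -2.7]
finger_gap: 63.2
shift [ 2.7 -0.7  0.3] turn 0.2 now [438.5 235.8 150.3] [1.8e+02 1.0e-01 5.8e+00] j6 16.6 gap 63.2 t 7.8 F [-0.6 -0.9 -2.7]
cup 7921 mean [439.9 235.  196.4] zmax 215.0 rect [436.4 236.9] [66.1 72.2] 59.7 circ [439.1 236.5  31.6]
caddyrim 1452 mean [442.  262.5  44.4] zmax 47.5 rect [440.  242.9] [88.  76.2] 5.6 circ [440.3 240.8  43.9]
hoop 1171 mean [441.1 208.4 140.4] zmax 150.0 rect [441.  209.7] [45.9 11.6] 8.1 circ [437.4 234.5  29.7]
```

View pics/w4.png

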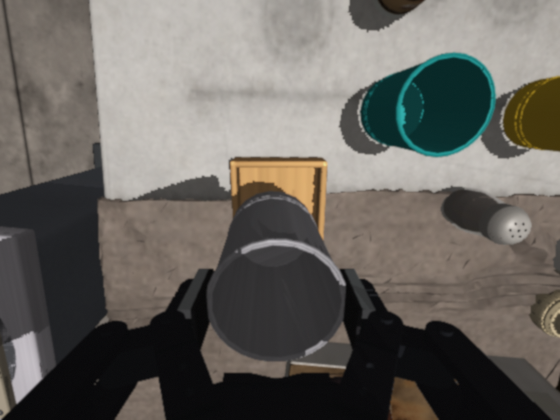

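The picture shows the cup upright in the jaws over the wide bay, with clearance to the bay's side walls at (235,200) and (325,200). Next I'll correct by 2 mm and lower.

```bash
python3 -m pendant '[[0,2,0,20,0],[0,0,0,20,0],[0,0,0,20,0],[0,0,0,8,0],[0,0,0,0,0],[0,0,0,0,0]]'
python3 -m pendant '[[0,0,0,2,0],[0,0,0,2,0],[0,0,0,0,0],[0,0,0,0,0]]'
```

```text
time: 8.45
tool_pos: [441.4, 236.2, 83.9]
tcp_rot: [-180.0, -0.0, 5.8]
ft_force: [1.0, -0.2, -1.6]
finger_gap: 63.7
time: 8.85
tool_pos: [441.4, 235.7, 79.4]
tcp_rot: [-180.0, -0.0, 5.7]
ft_force: [0.6, -0.0, -1.4]
finger_gap: 63.1
```

```bash
python3 -m pendant '[[0,0,0,2,0],[0,0,0,0,0],[0,0,0,0,0]]'; python3 -m pendant '[[0,0,0,2,0],[0,0,0,0,0],[0,0,0,0,0]]'
```

```text
time: 9.15
tool_pos: [441.6, 235.8, 77.7]
tcp_rot: [-180.0, -0.0, 5.7]
ft_force: [-0.4, -0.1, 3.4]
finger_gap: 63.4
time: 9.45
tool_pos: [441.8, 236.2, 77.6]
tcp_rot: [-180.0, -0.1, 5.8]
ft_force: [-9.0, -1.9, 19.2]
finger_gap: 63.2
```

```bash
python3 -m pendant '[[0,0,0,-2,0],[0,0,0,0,0],[1,0,0,0,0],[1,0,0,0,0],[1,0,0,0,0],[1,0,0,0,0],[1,0,0,-40,0],[1,0,0,-45,0],[1,0,0,-45,0],[1,0,0,-45,0]]'
python3 -m pendant '[[1,0,0,0,0],[1,0,0,0,0]]'
python3 - <<'E'
from h import *
go(629,251,250,5.6)
p,im,w=cloud('wrist','w5.png')
show(w,'cuprim',441,237,45,112,132)
show(w,'caddyrim',446.7,180,120,40,50)
show(w,'hoop',446,171,50,130,150)
show(w,'shaker',628,252,35,76,110)
show(w,'shakerall',628,252,35,20,110)
E
```

```text
time: 10.45
tool_pos: [440.9, 235.5, 253.8]
tcp_rot: [180.0, 0.0, 5.7]
ft_force: [0.4, 0.9, -1.0]
finger_gap: 85.3
time: 10.65
tool_pos: [442.1, 236.0, 253.7]
tcp_rot: [-179.9, -0.2, 5.7]
ft_force: [0.2, -0.4, -0.0]
finger_gap: 85.6
shift [187.4   3.8   3.7] turn 0.1 now [442.1 236.  253.7] [-179.9   -0.2    5.7] j6 16.5 gap 85.6 t 10.65 F [ 0.2 -0.4 -0. ]
cuprim 808 mean [439.1 230.1 121.2] zmax 125.4 rect [439.1 234.5] [64.8 64.7] 5.5 circ [439.  234.8  30.9]
caddyrim 3158 mean [447.9 181.6  44.8] zmax 49.9 rect [446.3 180.3] [ 88.1 201.1] 5.7 circ [435.8 213.3  62.3]
hoop 695 mean [447.3 171.5 138. ] zmax 143.3 rect [447.4 170.1] [69.2 14.8] 5.0 circ [465.2 -11.  184.7]
shaker 694 mean [627.4 252.3  85.3] zmax 91.2 rect [629.8 251.6] [33.2 30.7] 53.8 circ [628.6 251.7  11.2]
shakerall 1463 mean [622.8 253.2  65.8] zmax 91.2 rect [628.2 252. ] [42.5 33.4] 52.1 circ [627.2 251.7  13.3]
```

The cup stands in the bay: its rim is at z 121 and it is within about 2 mm of the bay centre. Next is the shaker.

```bash
python3 -m pendant '[[0.8,47,1,0,0],[0.8,47,1,0,0],[0.8,47,1,0,0],[0.8,46,0,0,0],[0.8,0,0,45,0],[0.8,0,0,45,0],[0.8,0,0,0,0],[0.8,0,0,0,0]]'
python3 - <<'E'
from h import *
go(628.8,251.5,33,5.6)
p,im,w=cloud('wrist','w6.png')
show(w,'shaker',628,252,35,76,110)
show(w,'shakerall',628,252,35,20,110)
E
```

```text
time: 11.5
tool_pos: [625.6, 250.8, 159.7]
tcp_rot: [179.9, 0.3, 5.7]
ft_force: [0.7, 0.3, 1.6]
finger_gap: 68.2
shift [  3.3  -0.4 126.7] turn 0.1 now [625.6 250.8 159.7] [179.9   0.3   5.7] j6 11.7 gap 68.2 t 11.5 F [0.7 0.3 1.6]
shaker 1187 mean [631.6 253.9  85.7] zmax 91.5 rect [632.  251.4] [32.9 33.6] 6.3 circ [631.7 253.2  11.4]
shakerall 1840 mean [631.2 257.5  72.5] zmax 91.5 rect [631.7 253.1] [39.5 36.6] 45.0 circ [631.5 255.2  13. ]
```

View pics/w6.png

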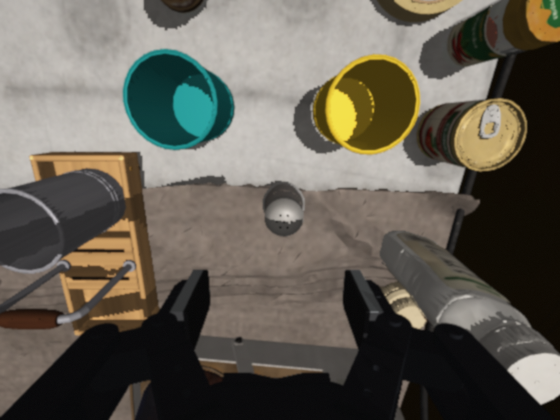

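The shaker is at (284,215) between the fingers. A tall bottle stands to the right, at (480,300). I'll check its clearance.

```bash
python3 - <<'E'
from h import *
p,im,w=cloud('wrist')
v,u=np.indices(w.shape[:2])
m=(u>370)&(v<400)&(w[...,2]>25)&(w[...,1]<310)&(w[...,1]>190)&(w[...,2]<500)&~((u<430)&(v>270))
P=w[m]
for z in range(25,330,25):
    q=P[(P[:,2]>=z)&(P[:,2]<z+25)]
    if len(q): print(z,len(q),q.min(0).round(),q.max(0).round())
E
```

```text
25 2553 [746. 190.  25.] [830. 310.  50.]
50 3218 [747. 196.  50.] [830. 310.  75.]
75 3523 [755. 205.  75.] [830. 310. 100.]
100 4421 [752. 202. 100.] [830. 310. 125.]
125 4594 [749. 190. 125.] [830. 279. 150.]
150 1954 [760. 196. 150.] [830. 224. 175.]
175 2657 [765. 190. 175.] [806. 222. 188.]
225 1941 [678. 245. 236.] [695. 272. 250.]
250 3213 [679. 247. 250.] [694. 272. 270.]
```

```bash
python3 -m pendant '[[0.8,4,-1,42,0],[0.8,0,0,42,0],[0.8,0,0,42,0],[0.8,0,0,0,0],[0,0,0,0,0],[0,0,0,0,0],[0,0,0,0,0],[0,0,0,0,0],[0,0,0,0,0],[0,0,0,0,0]]' 30
python3 -m pendant '[[0,0,0,-10,0],[0,0,0,-47,0],[0,0,0,-47,0],[0,0,0,-47,0],[0,0,0,0,0]]'
python3 - <<'E'
from h import *
go(453.2,112.7,180,5.6)
E
```

```text
time: 12.6
tool_pos: [634.5, 253.9, 41.4]
tcp_rot: [-179.9, -0.4, 5.7]
ft_force: [-2.0, -0.3, 7.2]
finger_gap: 32.2
time: 13.1
tool_pos: [636.5, 254.4, 200.2]
tcp_rot: [-179.8, -1.0, 5.7]
ft_force: [2.0, 0.9, 0.1]
finger_gap: 32.3
shift [-196.6  122.7   20.2] turn 0.1 now [636.5 254.4 200.2] [-179.8   -1.     5.7] j6 11.8 gap 32.3 t 13.1 F [2.  0.9 0.1]
```

```bash
python3 - <<'E'
from h import *
p,im,w=cloud('wrist','w7.png')
show(w,'held',636,254,40,215,300)
show(w,'left',630,252,60,20,110)
E
```

```text
held 16281 mean [635.6 262.1 265. ] zmax 300.0 rect [635.7 256.4] [79.9 32.9] 5.8 circ [642.6 183.8  83.4]
left 7 mean [680.7 246.5  20.2] zmax 20.5 rect [671.7 249.4] [ 4.8 36.3] 68.6 circ [709.1 334.2  92.8]
```

View pics/w7.png

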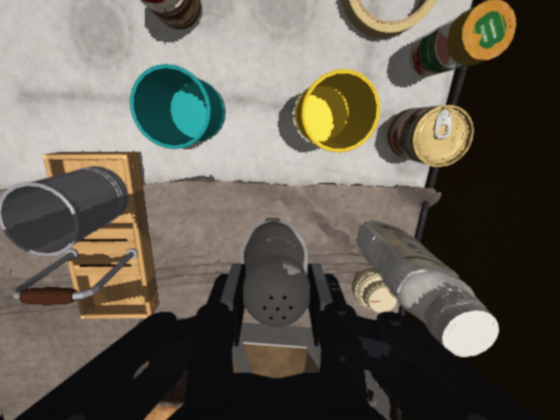

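It holds the shaker by its cap and upright, with the dome at (275,300). I'll measure the cap top to get the base height.

```bash
python3 - <<'E'
from h import *
p,im,w=cloud('wrist')
P=w[270:322,250:302].reshape(-1,3); P=P[P[:,2]<280]
print(np.percentile(P[:,2],[5,50,90,95,99]).round(1)); Q=P[P[:,2]>np.percentile(P[:,2],90)]; print(Q.mean(0).round(1))
# shaft of body below: silhouette axis in camera-facing points
for a,b in((225,235),(240,250),(255,262)):
    S=w[a:b,245:306].reshape(-1,3); S=S[(S[:,2]>90)&(S[:,2]<280)]; print(S.mean(0).round(1),S[:,0].min().round(1),S[:,0].max().round(1))
go(453.2,112.7,180,5.6)
E
```

```text
[234.  242.1 244.  244.4 244.9]
[634.8 252.5 244.4]
[632.  269.3 185.9] 616.0 649.0
[633.1 266.7 202.7] 614.9 653.2
[633.2 265.6 218. ] 616.6 651.6
shift [-193.2  121.9   11.7] turn 0.1 now [633.3 253.3 191.7] [-179.9   -0.4    5.7] j6 11.8 gap 32.1 t 13.2 F [ 0.2  1.3 -2.1]
```

```bash
python3 - <<'E'
from h import *
p,im,w=cloud('top')
for z0,z1 in((60,140),(180,300),(300,430)):
    m=(w[...,2]>z0)&(w[...,2]<z1)&(w[...,1]<180)&(w[...,1]>-180)&(w[...,0]>460)&(w[...,0]<760)
    P=w[m]; 
    for ya in range(-160,180,40):
        q=P[(P[:,1]>=ya)&(P[:,1]<ya+40)]
        if len(q)>5: print(z0,ya,len(q),np.percentile(q[:,0],2).round())
E
```

```text
60 -160 93 516.0
60 -120 45 518.0
60 -80 431 486.0
60 -40 528 483.0
60 0 281 495.0
60 40 29 598.0
180 -160 88 582.0
180 -120 75 579.0
180 -80 77 573.0
180 -40 76 703.0
180 0 114 573.0
180 40 127 637.0
300 -160 725 568.0
300 -120 749 567.0
300 -80 859 561.0
300 -40 914 556.0
300 0 784 566.0
300 40 386 567.0
```

```bash
python3 -m pendant '[[0,0,0,-30,0],[0,-45,0,0,0],[0,-45,0,0,0],[0,-45,0,0,0],[0,-45,0,0,0],[0,-14,0,0,0],[0,0,0,0,0]]'; python3 - <<'E'
from h import *
go(452.5,113,112,5.6)
E
```

```text
time: 13.95
tool_pos: [435.7, 233.0, 215.5]
tcp_rot: [180.0, 0.2, 5.8]
ft_force: [0.3, 1.2, -1.7]
finger_gap: 32.3
shift [  4.5 121.1 103.5] turn 0.2 now [435.7 233.  215.5] [180.    0.2   5.8] j6 16.4 gap 32.3 t 13.95 F [ 0.3  1.2 -1.7]
```

```bash
python3 -m pendant '[[0,1,40,0,0],[0,2,40,0,0],[0,1,41,0,0],[0,0,0,35,0],[0,0,0,35,0],[0,0,0,33,0],[0,0,0,0,0],[0,0,0,0,0]]'; python3 - <<'E'
from h import *
go(452.5,113,59,5.6)
p,im,w=cloud('wrist','w8.png')
show(w,'cap',452,113,28,150,175)
show(w,'caddyrim',446.7,180,120,40,50)
show(w,'cuprim',440,235,45,112,132)
E
```

```text
time: 14.75
tool_pos: [454.2, 113.1, 113.7]
tcp_rot: [180.0, 0.2, 5.7]
ft_force: [-0.4, -0.3, 0.2]
finger_gap: 32.0
shift [-1.7 -0.1 54.7] turn 0.1 now [454.2 113.1 113.7] [180.    0.2   5.7] j6 2.0 gap 32.0 t 14.75 F [-0.4 -0.3  0.2]
cap 5535 mean [453.  117.7 160.7] zmax 175.0 rect [451.  114.5] [30.4 53.7] 86.4 circ [453.3 114.7  13.7]
caddyrim 8396 mean [447.4 178.3  44.8] zmax 50.0 rect [447.  172.3] [ 88.2 185.3] 5.6 circ [449.9 143.5  51. ]
cuprim 2374 mean [439.3 222.1 121.7] zmax 125.4 rect [440.1 223.8] [66.2 44.7] 5.6 circ [439.2 233.4  30.6]
```

View pics/w8.png

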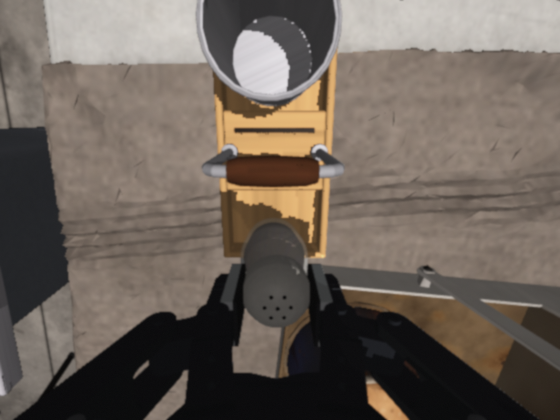

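The shaker hangs upright over the narrow bay, clear of the hoop at (273,170). Next I'll lower it.

```bash
python3 -m pendant '[[0,-1,0,17,0],[0,0,0,17,0],[0,0,0,14,0],[0,0,0,0,0],[0,0,0,0,0]]'; python3 -m pendant '[[0,0,0,2,0],[0,0,0,2,0],[0,0,0,0,0],[0,0,0,0,0]]';python3 -m pendant '[[0,0,0,2,0],[0,0,0,0,0],[0,0,0,0,0]]'
```

```text
time: 15.3
tool_pos: [454.2, 113.4, 67.1]
tcp_rot: [-180.0, -0.0, 5.8]
ft_force: [-0.2, 0.1, -0.6]
finger_gap: 32.4
time: 15.7
tool_pos: [454.6, 113.3, 63.4]
tcp_rot: [180.0, -0.1, 5.7]
ft_force: [-1.7, -0.6, 6.4]
finger_gap: 32.2
time: 16.0
tool_pos: [455.4, 113.5, 63.3]
tcp_rot: [-180.0, -0.2, 5.7]
ft_force: [-7.3, -1.5, 21.8]
finger_gap: 32.2
```

```bash
python3 -m pendant '[[0,0,0,-3,0],[0,0,0,0,0],[0.65,0,0,0,0],[0.65,0,0,0,0],[0.65,0,0,0,0],[0.65,0,0,-30,0],[0.65,0,0,-45,0],[0.65,0,0,-45,0],[0.65,0,0,-45,0],[0.65,0,0,-45,0]]'; python3 -m pendant '[[0.65,0,0,0,0],[0.65,0,0,0,0]]'; python3 - <<'E'
from h import *
p,im,w=cloud('wrist','w9.png')
show(w,'cap',453,113,28,95,125)
show(w,'shaker',453,113,28,60,125)
show(w,'caddyrim',446.7,180,120,40,50)
show(w,'cuprim',440,235,45,112,132)
go(400,-180,270,-166)
E
```

```text
time: 17.0
tool_pos: [453.2, 113.2, 274.9]
tcp_rot: [180.0, -0.0, 5.7]
ft_force: [0.9, -0.3, -0.9]
finger_gap: 55.4
time: 17.2
tool_pos: [454.4, 113.4, 274.4]
tcp_rot: [-180.0, -0.2, 5.7]
ft_force: [-0.8, 0.3, -0.8]
finger_gap: 55.7
cap 686 mean [450.9 112.3 107.6] zmax 113.2 rect [451.1 110.4] [33.2 33.3] 48.8 circ [450.9 111.7  11.7]
shaker 939 mean [451.1 114.9  98.4] zmax 113.2 rect [450.8 111.3] [39.  35.9] 33.3 circ [451.1 113.5  13. ]
caddyrim 3970 mean [447.7 179.8  44.8] zmax 49.9 rect [446.3 180.1] [ 88.2 200.4] 5.7 circ [448.7 162.8  41.7]
cuprim 986 mean [438.5 239.3 121.6] zmax 125.7 rect [439.  233.9] [65.3 65.6] 55.4 circ [439.2 233.6  31. ]
shift [-82.6 286.4   2.7] turn 171.7 now [453.5 113.3 272.7] [-180.     0.     5.7] j6 2.0 gap 55.1 t 17.25 F [-1.4 -0.  -1. ]
```

Shaker and cup are both well placed. Now I'll go to the drainer, turning to the grasp yaw.

```bash
python3 -m pendant '[[0.5,-10,42,0,0],[0.5,-10,42,0,0],[0.5,-10,42,0,0],[0.5,-10,42,0,0],[0.5,-11,43,0,0],[0.5,-11,43,0,0],[0.5,-11,43,0,0],[0.5,0,0,0,8.5],[0.5,0,0,0,8.5],[0.5,0,0,0,8.5]]' >/dev/null; python3 -m pendant '[[0.5,0,0,0,8.5],[0.5,0,0,0,8.5],[0.5,0,0,0,8.5],[0.5,0,0,0,8.5],[0.5,0,0,0,8.5],[0.5,0,0,0,8.5],[0.5,0,0,0,8.5],[0.5,0,0,0,8.5],[0.5,0,0,0,8.5],[0.5,0,0,0,8.5]]'; python3 -m pendant '[[0.5,0,0,0,8.5],[0.5,0,0,0,8.5],[0.5,0,0,0,8.5],[0.5,0,0,0,8.5],[0.5,0,0,0,8.5],[0.5,0,0,0,8.5],[0.5,0,0,0,8.5],[0.5,0,0,0,1.5],[0.5,0,0,0,0],[0.5,0,0,0,0]]'; python3 - <<'E'
from h import *
go(420,-200,270,-166)
p,im,w=cloud('wrist','w10.png')
show(w,'drain',416,-198,62,98,109)
show(w,'bell',415,-329,40,56,75)
m=near(w,430,-220,60,109,230); P=w[m]
for z in range(110,200,10):
    q=P[(P[:,2]>=z)&(P[:,2]<z+10)]
    if len(q): print(z,len(q),q.mean(0).round(1),q.min(0).round(),q.max(0).round())
E
```

```text
time: 19.25
tool_pos: [409.7, -189.0, 270.6]
tcp_rot: [179.8, 0.1, -105.1]
ft_force: [-0.7, 0.3, 0.5]
finger_gap: 42.7
time: 20.25
tool_pos: [410.3, -189.4, 272.3]
tcp_rot: [179.9, -0.1, -165.6]
ft_force: [-0.3, 0.3, -0.6]
finger_gap: 42.9
shift [ -6.7 -12.7   2.3] turn 0.4 now [ 410.3 -189.4  272.3] [ 1.799e+02 -1.000e-01 -1.656e+02] j6 134.3 gap 42.9 t 20.25 F [-0.3  0.3 -0.6]
drain 1111 mean [ 414.9 -197.5  103.4] zmax 108.8 rect [ 416.2 -197.7] [96.6 45.7] 13.8 circ [ 422.  -200.6   38. ]
bell 210 mean [ 415.1 -328.7   66.1] zmax 69.1 rect [ 415. -329.] [15.8 16.2] 15.6 circ [ 415.1 -328.8    6. ]
110 228 [ 481.  -216.9  113.7] [ 395. -237.  110.] [ 490. -197.  120.]
120 51 [ 411.6 -216.1  125.9] [ 394. -226.  120.] [ 445. -205.  130.]
130 66 [ 409.5 -219.4  133.3] [ 396. -226.  130.] [ 445. -208.  140.]
140 16 [ 441.6 -214.2  145.8] [ 439. -218.  140.] [ 449. -211.  150.]
150 18 [ 442.1 -217.2  154.1] [ 439. -222.  150.] [ 447. -214.  158.]
160 22 [ 442.4 -220.2  164.7] [ 440. -226.  160.] [ 447. -217.  169.]
170 30 [ 444.  -223.3  175.4] [ 441. -229.  171.] [ 450. -220.  180.]
180 71 [ 446.1 -228.5  186.6] [ 442. -234.  181.] [ 452. -223.  190.]
190 62 [ 447.6 -230.6  191.6] [ 444. -234.  190.] [ 451. -227.  193.]
```

View pics/w10.png

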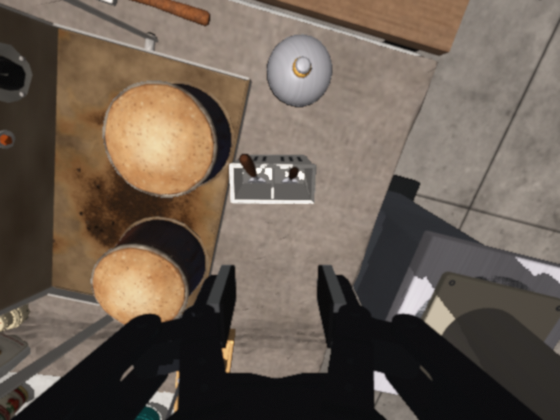

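The spoon handle is at (248,165) and the teaspoon at (293,173). The fitted handle axis at z 160 is about (443,-216).

```bash
python3 -m pendant '[[0.5,-12.5,-16.5,0,0.4],[0.5,-12.5,-16.5,0,0],[0.5,0,0,30,0],[0.5,0,0,35,0],[0.5,0,0,0,0],[0.5,0,0,0,0]]'; python3 - <<'E'
from h import *
go(443,-215.5,141,-166)
p,im,w=cloud('wrist','w11.png')
for x0,x1 in((425,475),(380,425)):
  P=w[near(w,430,-220,60,109,230)]; P=P[(P[:,0]>x0)&(P[:,0]<x1)]
  for z in range(110,200,10):
    q=P[(P[:,2]>=z)&(P[:,2]<z+10)]
    if len(q): print(z,len(q),q.mean(0).round(1),q.min(0).round(),q.max(0).round())
E
```

```text
time: 20.9
tool_pos: [442.4, -215.2, 208.2]
tcp_rot: [179.9, -0.1, -166.1]
ft_force: [0.1, 0.4, -0.2]
finger_gap: 42.7
shift [-0.5 -0.4 67.2] turn -0.1 now [ 442.4 -215.2  208.2] [ 1.799e+02 -1.000e-01 -1.661e+02] j6 134.2 gap 42.7 t 20.9 F [ 0.1  0.4 -0.2]
140 2 [ 445.6 -222.2  143.6] [ 443. -222.  141.] [ 448. -222.  146.]
150 1 [ 445.6 -227.2  159. ] [ 446. -227.  159.] [ 446. -227.  159.]
160 1 [ 448.4 -229.3  167.6] [ 448. -229.  168.] [ 448. -229.  168.]
170 13 [ 446.8 -230.   175. ] [ 442. -232.  172.] [ 452. -226.  179.]
180 90 [ 448.  -231.1  187.5] [ 443. -235.  181.] [ 452. -225.  190.]
190 89 [ 448.  -231.   191.7] [ 445. -234.  190.] [ 451. -226.  194.]
110 24 [ 402.4 -218.6  115.4] [ 399. -223.  110.] [ 404. -213.  120.]
120 50 [ 401.3 -221.6  126.6] [ 394. -226.  121.] [ 404. -214.  130.]
130 68 [ 399.9 -222.4  132.5] [ 395. -226.  130.] [ 403. -218.  135.]
```

```bash
python3 -m pendant '[[0.5,-2,-5,20,0],[0.5,0,0,24,0],[0.5,0,0,24,0],[0.5,0,0,0,0],[0,0,0,0,0],[0,0,0,0,0],[0,0,0,0,0],[0,0,0,0,0],[0,0,0,0,0],[0,0,0,0,0]]' 40; python3 -m pendant '[[0,0,0,0,0],[0,0,0,-10,0],[0,0,0,-30,0],[0,0,0,0,0],[0,0,0,0,0]]';  python3 - <<'E'
from h import *
go(443,-215.5,141,-166)
E
```

```text
time: 21.95
tool_pos: [447.2, -220.9, 142.1]
tcp_rot: [-179.8, 0.1, -166.2]
ft_force: [1.5, -0.9, 6.5]
finger_gap: 9.2
time: 22.45
tool_pos: [446.7, -220.2, 181.3]
tcp_rot: [-179.9, 0.1, -166.2]
ft_force: [-0.6, -1.5, -0.8]
finger_gap: 9.5
shift [ 2.4  5.4 40.3] turn -0.2 now [ 446.7 -220.2  181.3] [-1.799e+02  1.000e-01 -1.662e+02] j6 134.0 gap 9.5 t 22.45 F [-0.6 -1.5 -0.8]
```

```bash
python3 -m pendant '[[0,0,0,-25,0],[0,0,0,-30,0],[0,0,0,-30,0],[0,0,0,-30,0],[0,0,0,-15,0],[0,0,0,0,0],[0,0,0,0,0]]'; python3 - <<'E'
from h import *
go(445,0,310,5.7)
p,im,w=cloud('wrist','w12.png'); e=p['eye']
s=r.sense()['tool_pos']
m=near(w,s[0],s[1],90,s[2]-160,s[2]+60)
P=w[m]; 
Rz=np.radians(r.sense()['tcp_rot'][2]); T=np.array([[np.cos(Rz),np.sin(Rz)],[np.sin(Rz),-np.cos(Rz)]])
for z in range(-160,70,15):
    q=P[(P[:,2]-s[2]>=z)&(P[:,2]-s[2]<z+15)]
    if len(q):
        t=(q[:,:2]-s[:2])@T.T; k=abs(t[:,0])<16; t=t[k]
        if len(t): print(z,len(t),t.mean(0).round(1),t.min(0).round(),t.max(0).round())
show(w,'teaspoon',398,-222,35,109,140)
E
```

```text
time: 23.15
tool_pos: [445.7, -219.6, 308.5]
tcp_rot: [179.9, -0.1, -166.2]
ft_force: [0.0, -0.1, -1.1]
finger_gap: 8.9
shift [-51.9 213.4  -1.5] turn -171.9 now [ 445.7 -219.6  308.5] [ 1.799e+02 -1.000e-01 -1.662e+02] j6 134.0 gap 8.9 t 23.15 F [ 0.  -0.1 -1.1]
-130 1 [-6.5 38.6] [-6. 39.] [-6. 39.]
-115 95 [ 0.4 36.5] [-11.  34.] [12. 41.]
-100 44 [ 0.6 36. ] [-9. 34.] [ 9. 39.]
-85 9 [ 0.1 26. ] [-2. 24.] [ 2. 29.]
-70 5 [ 0.3 22.3] [-1. 21.] [ 2. 23.]
-55 20 [ 0.3 15.5] [-4. 12.] [ 4. 18.]
-40 16 [0.3 9.3] [-4.  7.] [ 5. 12.]
-25 44 [0.2 5. ] [-5.  2.] [5. 9.]
-10 61 [-0.3  0.4] [-6. -3.] [5. 5.]
5 73 [-0.2 -4.4] [-5. -7.] [5. 1.]
20 398 [-0.1 -9.4] [-16. -12.] [16. -0.]
35 1245 [-0.1 -9.2] [-16. -14.] [16. 11.]
50 656 [-0.2 -8.1] [-16. -13.] [16. 12.]
teaspoon 73 mean [ 400.2 -220.7  128.2] zmax 134.9 rect [ 399.9 -219.7] [12.9  9. ] 62.1 circ [ 399.3 -220.     4.2]
```

View pics/w12.png

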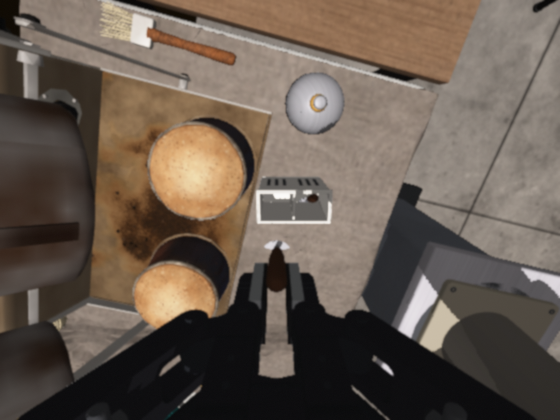

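The spoon is held straight in the jaws at (278,270), leaning about 19°. Its tip is about 44 mm along tool +y, and the teaspoon still stands at (313,198). I'll turn and carry it over the cup.

```bash
python3 -m pendant '[[0,0,0,0,-8.5],[0,0,0,0,-8.5],[0,0,0,0,-8.5],[0,0,0,0,-8.5],[0,0,0,0,-8.5],[0,0,0,0,-8.5],[0,0,0,0,-8.5],[0,0,0,0,-8.5],[0,0,0,0,-8.5],[0,0,0,0,-8.5]]' >/dev/null; python3 -m pendant '[[0,0,0,0,-8.5],[0,0,0,0,-8.5],[0,0,0,0,-8.5],[0,0,0,0,-8.5],[0,0,0,0,-8.5],[0,0,0,0,-8.5],[0,0,0,0,-8.5],[0,0,0,0,-8.5],[0,0,0,0,-8.5],[0,0,0,0,-8.5]]'>/dev/null; python3 -m pendant '[[0,0,0,0,-1.9],[0,3,-40,0,0],[0,3,-40,0,0],[0,3,-40,0,0],[0,3,-40,0,0],[0,3,-40,0,0],[0,3,-40,0,0],[0,3,-40,0,0],[0,3,-40,0,0],[0,3,-40,0,0]]'>/dev/null;  python3 -m pendant '[[0,3,-40,0,0],[0,3,-40,0,0],[0,2,-30,0,0],[0,1,-15,0,0],[0,0,0,0,0],[0,0,0,0,0],[0,0,0,0,0]]'; cat >> h.py <<'E'
def inhand(w,s,yaw):
    P=w[near(w,s[0],s[1],90,s[2]-150,s[2]+60)]; Rz=np.radians(yaw); T=np.array([[np.cos(Rz),np.sin(Rz)],[np.sin(Rz),-np.cos(Rz)]])
    for z in range(-145,25,15):
        q=P[(P[:,2]-s[2]>=z)&(P[:,2]-s[2]<z+15)]
        if len(q):
            t=(q[:,:2]-s[:2])@T.T; t=t[abs(t[:,0])<16]
            if len(t): print(z,len(t),t.mean(0).round(1),t.min(0).round(),t.max(0).round())
E
python3 - <<'E'
from h import *
go(436,265.6,200,5.7)
p,im,w=cloud('wrist','w13.png'); s=r.sense()
inhand(w,s['tool_pos'],s['tcp_rot'][2])
show(w,'cuprim',439,234,45,112,132)
show(w,'caddyrim',446.7,180,120,40,50)
E
```

```text
time: 26.9
tool_pos: [433.4, 265.1, 309.8]
tcp_rot: [180.0, 0.0, 5.7]
ft_force: [-0.6, -0.2, -0.3]
finger_gap: 9.3
shift [  2.6  -0.3 109.8] turn -0.0 now [433.4 265.1 309.8] [180.    0.    5.7] j6 20.0 gap 9.3 t 26.9 F [-0.6 -0.2 -0.3]
-130 5 [ 2.2 37.4] [-6. 36.] [ 9. 39.]
-115 97 [ 0.5 35.8] [-11.  33.] [13. 40.]
-100 39 [ 0.9 35.2] [-8. 33.] [ 9. 37.]
-85 10 [ 0.6 24.7] [-2. 23.] [ 2. 27.]
-70 4 [ 0.3 21.6] [-1. 21.] [ 2. 22.]
-55 21 [ 0.7 14.6] [-3. 11.] [ 5. 17.]
-40 18 [0.5 8. ] [-4.  6.] [ 5. 11.]
-25 46 [0.4 4. ] [-5.  1.] [5. 9.]
-10 61 [ 0.3 -0.6] [-5. -3.] [6. 4.]
5 76 [ 0.5 -5.4] [-4. -8.] [ 5. -2.]
20 455 [ 0.2 -9.8] [-16. -13.] [16.  5.]
cuprim 583 mean [439.5 230.5 121.1] zmax 125.7 rect [439.1 234.4] [65.1 64.9] 71.3 circ [439.  234.8  30.9]
caddyrim 1716 mean [445.6 203.7  45. ] zmax 50.0 rect [444.6 196.7] [ 88.1 168.4] 5.7 circ [440.5 218.4  58.1]
```

```bash
python3 -m pendant '[[0,2.5,0,0,0],[0,0,0,30,0],[0,0,0,30,0],[0,0,0,30,0],[0,0,0,20,0],[0,0,0,0,0],[0,0,0,0,0]]'; python3 - <<'E'
from h import *
go(436,265.6,160,5.7)
E
python3 -m pendant '[[0,0,0,15,0],[0,0,0,10,0],[0,0,0,5,0],[0,0,0,0,0],[0,0,0,0,0]]'
```

```text
time: 27.65
tool_pos: [436.0, 266.1, 200.8]
tcp_rot: [180.0, -0.0, 5.7]
ft_force: [0.4, -0.4, -0.5]
finger_gap: 9.7
shift [-0.1  0.5 40.8] turn 0.0 now [436.  266.1 200.8] [180.   -0.    5.7] j6 19.9 gap 9.7 t 27.65 F [ 0.4 -0.4 -0.5]
time: 28.15
tool_pos: [435.8, 266.6, 170.3]
tcp_rot: [180.0, 0.0, 5.8]
ft_force: [-0.8, 1.1, 0.3]
finger_gap: 9.4
```

```bash
python3 -m pendant '[[0,0,0,4,0],[0,0,0,4,0],[0,0,0,2,0],[0,0,0,0,0]]'; python3 -m pendant '[[0,0,0,2,0],[0,0,0,0,0],[0,0,0,0,0]]'; python3 -m pendant '[[0,0,0,2,0],[0,0,0,0,0],[0,0,0,0,0]]'
```

```text
time: 28.55
tool_pos: [435.5, 266.4, 159.7]
tcp_rot: [180.0, 0.0, 5.7]
ft_force: [-0.1, 0.1, -0.3]
finger_gap: 9.2
time: 28.85
tool_pos: [435.8, 266.5, 158.2]
tcp_rot: [180.0, 0.0, 5.7]
ft_force: [0.0, -0.9, -0.4]
finger_gap: 9.7
time: 29.15
tool_pos: [436.0, 266.7, 156.5]
tcp_rot: [-180.0, -0.0, 5.7]
ft_force: [0.5, 0.8, 1.7]
finger_gap: 9.5
```

```bash
python3 -m pendant '[[0,0,0,1,0],[0,0,0,0,0],[0,0,0,0,0]]'; python3 -m pendant '[[0,0,0,1,0],[0,0,0,0,0],[0,0,0,0,0]]'
```

```text
time: 29.45
tool_pos: [436.2, 267.0, 156.0]
tcp_rot: [-179.9, -0.1, 5.8]
ft_force: [-0.3, 1.7, 5.2]
finger_gap: 9.4
time: 29.75
tool_pos: [436.5, 267.4, 155.7]
tcp_rot: [-179.9, -0.1, 5.8]
ft_force: [-1.2, 2.6, 7.8]
finger_gap: 9.6
```

```bash
python3 -m pendant '[[0,0,0,-2,0],[0,0,-3,0,0],[0,0,-3,0,0],[0,0,0,0,0],[0,0,0,0,0]]'; python3 - <<'E'
from h import *
p,im,w=cloud('wrist'); s=r.sense(); inhand(w,s['tool_pos'],s['tcp_rot'][2])
show(w,'cuprim',439,234,45,115,130)
E
```

```text
time: 30.25
tool_pos: [435.0, 272.5, 155.9]
tcp_rot: [180.0, 0.0, 5.8]
ft_force: [0.4, -1.0, 1.3]
finger_gap: 9.7
-145 335 [-0.2 18.6] [-16.  -9.] [16. 66.]
-130 335 [-0.2 14.8] [-16.  -9.] [16. 67.]
-115 368 [-0.   0.4] [-16.  -9.] [16. 11.]
-100 195 [-0.1  9.6] [-16.   6.] [16. 38.]
-85 260 [ 0.2 17.3] [-16.   6.] [16. 69.]
-70 432 [ 0.3 32.5] [-16.   6.] [16. 70.]
-55 511 [ 0.1 31.2] [-16.   6.] [16. 69.]
-40 452 [ 0.  30.1] [-16.   5.] [16. 71.]
-25 45 [0.7 4.7] [-5.  2.] [5. 8.]
-10 54 [ 0.6 -0. ] [-5. -3.] [6. 6.]
5 68 [ 0.4 -5. ] [-5. -8.] [ 5. -1.]
20 434 [-0.  -9.8] [-16. -12.] [16.  2.]
cuprim 921 mean [437.6 244.8 121.6] zmax 129.8 rect [438.6 237.8] [60.8 60.8] 49.3 circ [438.9 235.   31. ]
```

```bash
python3 -m pendant '[[0.15,0,0,0,0],[0.25,0,0,0,0],[0.4,0,0,0,0],[0.4,0,0,0,0],[0.4,0,0,0,0],[0.4,0,0,0,0]]'; python3 - <<'E'
from h import *
p,im,w=cloud('wrist'); s=r.sense(); inhand(w,s['tool_pos'],s['tcp_rot'][2])
E
```

```text
time: 30.9
tool_pos: [435.2, 272.5, 156.2]
tcp_rot: [-180.0, 0.0, 5.7]
ft_force: [0.4, 0.0, -0.6]
finger_gap: 34.6
-145 340 [-0.1 19.2] [-16.  -8.] [16. 67.]
-130 391 [-0.4 21.9] [-16.  -8.] [16. 67.]
-115 451 [-0.  12.9] [-16.  -8.] [16. 67.]
-100 287 [-0.1 27.2] [-16.   6.] [16. 67.]
-85 375 [-0.3 32.8] [-16.   6.] [16. 69.]
-70 622 [ 0.  42.4] [-16.   6.] [16. 69.]
-55 747 [ 0.1 42. ] [-16.   6.] [16. 69.]
-40 627 [ 0.  40.8] [-16.   5.] [16. 71.]
-25 43 [0.3 4.7] [-5.  2.] [5. 8.]
-10 57 [0.7 0.4] [-5. -3.] [6. 7.]
5 76 [ 0.4 -4.6] [-5. -7.] [ 6. -1.]
20 116 [ 0.4 -9.3] [ -5. -12.] [ 6. -4.]
```

Spoon stays put against the rim. I'll retract straight up, look with the wrist camera, and view the last picture.

```bash
python3 -m pendant '[[0.4,0,0,-20,0],[0.4,0,0,-40,0],[0.4,0,0,-40,0],[0.4,0,0,-40,0],[0.4,0,0,0,0],[0.4,0,0,0,0]]'; python3 - <<'E'
from h import *
p,im,w=cloud('wrist','w14.png')
O=np.array([447.3,169.3]); a=np.radians(95.7); u=np.array([np.cos(a),np.sin(a)]); v=np.array([-u[1],u[0]])
P=w[near(w,434,275,60,126,215)]
for z in range(126,215,12):
    q=P[(P[:,2]>=z)&(P[:,2]<z+12)]
    if len(q): d=q[:,:2].mean(0)-O; print(z,len(q),'caddy xy',round(d@u,1),round(d@v,1))
show(w,'cuprim',439,234,45,116,127)
show(w,'cap',451,112,28,95,125)
go(415.2,-328.8,150,5.7)
E
```

```text
time: 31.55
tool_pos: [435.9, 272.9, 297.6]
tcp_rot: [-179.9, -0.2, 5.7]
ft_force: [-0.9, 0.3, -1.7]
finger_gap: 34.1
138 2 caddy xy 91.7 1.3
162 2 caddy xy 96.6 1.3
186 13 caddy xy 107.6 1.3
198 89 caddy xy 114.2 1.3
cuprim 512 mean [439.4 229.9 122. ] zmax 125.0 rect [439.2 234.5] [64.9 65.2] 64.4 circ [439.  234.7  31. ]
cap 457 mean [450.5 115.5 106.7] zmax 113.5 rect [451.7 112.2] [30.3 33.4] 66.3 circ [450.5 113.8  11.4]
shift [-80.1 596.3 145.9] turn 0.0 now [435.2 272.5 295.9] [-180.    -0.     5.7] j6 20.6 gap 34.4 t 31.6 F [-0.8  0.2 -0.9]
```

View pics/w14.png

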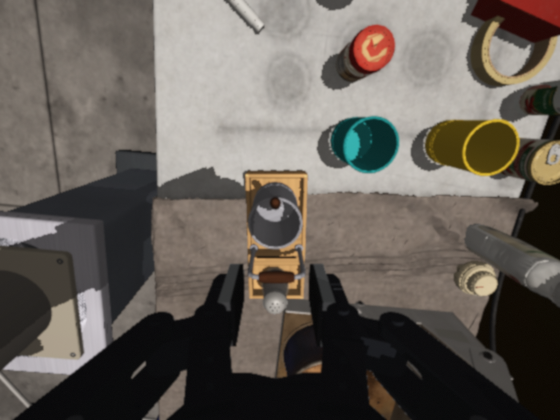

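The last picture shows the cup standing in the wide bay, the spoon leaning on its outer rim with its handle at (275,202), and the shaker in the narrow bay at (277,300). Now the bell.

```bash
python3 -m pendant '[[0,-6,46,0,0],[0,-6,46,0,0],[0,-6,46,0,0],[0,-6,46,0,0],[0,-6,46,0,0],[0,-6,46,0,0],[0,-6,46,0,0],[0,-6,46,0,0],[0,-6,46,0,0],[0,-6,46,0,0]]' >/dev/null; python3 -m pendant '[[0,-6,46,0,0],[0,-6,46,0,0],[0,-8,44,0,0],[0,0,0,40,0],[0,0,0,40,0],[0,0,0,40,0],[0,0,0,40,0],[0,0,0,20,0],[0,0,0,0,0],[0,0,0,0,0]]'; python3 - <<'E'
from h import *
go(415.2,-328.8,74,5.7)
E
```

```text
time: 33.6
tool_pos: [414.6, -327.9, 115.4]
tcp_rot: [-179.9, 0.1, 5.7]
ft_force: [0.3, -0.4, 0.8]
finger_gap: 0.1
shift [ 0.5  1.  41.4] turn 0.0 now [ 414.6 -327.9  115.4] [-1.799e+02  1.000e-01  5.700e+00] j6 -49.6 gap 0.1 t 33.6 F [ 0.3 -0.4  0.8]
```

```bash
python3 -m pendant '[[0,0,1,20,0],[0,0,0,20,0],[0,0,0,8,0],[0,0,0,0,0]]'; python3 -m pendant '[[0,0,0,3,0],[0,0,0,3,0],[0,0,0,0,0],[0,0,0,0,0]]'; python3 -m pendant '[[0,0,0,1,0],[0,0,0,1,0],[0,0,0,0,0],[0,0,0,0,0]]'
```

```text
time: 34.0
tool_pos: [415.2, -329.3, 68.3]
tcp_rot: [-180.0, 0.0, 5.7]
ft_force: [-0.5, 0.0, 0.1]
finger_gap: 0.1
time: 34.4
tool_pos: [415.6, -329.7, 62.7]
tcp_rot: [180.0, -0.0, 5.7]
ft_force: [-0.3, 0.0, 0.5]
finger_gap: 0.3
time: 34.8
tool_pos: [415.3, -329.5, 60.1]
tcp_rot: [-180.0, 0.0, 5.7]
ft_force: [0.2, 0.3, -0.7]
finger_gap: 0.0
```

No force yet, so I'll check where the tip is relative to the plunger.

```bash
python3 - <<'E'
from h import *
for n in('wrist','scene','top'):
    p,im,w=cloud(n,'b_%s.png'%n)
    show(w,n+' bell',415,-329,45,15,52); show(w,n+' plunger',415,-329,22,53,72)
    P=w[near(w,415,-329,50,20,100)]
    if n=='wrist':
        for z in range(20,100,8):
            q=P[(P[:,2]>=z)&(P[:,2]<z+8)]
            if len(q): print(z,len(q),q.mean(0).round(1),q.min(0).round(),q.max(0).round())
print(r.sense()['ft_force'], r.sense()['tool_pos'])
E
```

```text
wrist bell 8036 mean [ 414.7 -316.4   37.1] zmax 52.0 rect [ 415.5 -324.1] [81.8 71.4] 3.4 circ [ 415.5 -324.4   26.4]
wrist plunger 367 mean [ 415.7 -324.9   64.9] zmax 68.4 rect [ 415.6 -326.8] [16.8 12.4] 6.4 circ [ 416.2 -331.4    8.3]
20 814 [ 413.6 -303.1   24.6] [ 376. -360.   20.] [ 456. -289.   28.]
28 1977 [ 414.5 -312.7   32.4] [ 378. -361.   28.] [ 454. -291.   36.]
36 3268 [ 414.9 -319.8   40.3] [ 384. -356.   36.] [ 448. -298.   44.]
44 1650 [ 415.7 -324.3   46.4] [ 395. -346.   44.] [ 437. -308.   52.]
52 116 [ 415.6 -324.4   52.6] [ 407. -330.   52.] [ 425. -319.   55.]
60 346 [ 415.6 -325.    65.5] [ 407. -334.   62.] [ 424. -321.   68.]
68 2 [ 416.6 -326.8   68.3] [ 416. -327.   68.] [ 417. -327.   68.]
84 177 [ 414.4 -319.4   89.5] [ 403. -324.   85.] [ 427. -317.   92.]
92 462 [ 414.9 -320.2   96.3] [ 401. -324.   92.] [ 429. -317.  100.]
scene bell 372 mean [ 401.9 -337.3   35.3] zmax 51.7 rect [ 409.2 -334.1] [73.  79.3] 12.3 circ [ 409.5 -334.3   28.1]
scene plunger 28 mean [ 413.9 -333.6   61.4] zmax 71.8 rect [ 414.3 -332.9] [16.6 20.1] 81.3 circ [ 416.3 -332.5    7.6]
top bell 314 mean [ 420.2 -309.8   34.9] zmax 51.5 rect [ 422.4 -310.6] [44.5 78.8] 62.8 circ [ 419.1 -315.2   23.2]
top plunger 10 mean [ 414.8 -322.3   60.9] zmax 66.5 rect [ 415.6 -322.3] [ 5.2 15.5] 77.1 circ [ 414.7 -329.5    9.2]
[0.1642708  0.43194785 1.04157049] [ 415.329646   -329.47689965   60.19653973]
```

The depth image shows the plunger still up (z 66) and the finger surface only from z 84 upward, so the tips sit higher than I assumed. I'll go on down in small steps and watch the force.

```bash
python3 -m pendant '[[0,0,0,4,0],[0,0,0,4,0],[0,0,0,0,0],[0,0,0,0,0]]';python3 - <<'E'
from h import *
p,im,w=cloud('wrist','b3.png')
P=w[near(w,415,-329,50,53,120)]
for z in range(53,120,6):
    q=P[(P[:,2]>=z)&(P[:,2]<z+6)]
    if len(q): print(z,len(q),q.mean(0).round(1),q.min(0).round(),q.max(0).round())
E
```

```text
time: 35.35
tool_pos: [415.1, -329.3, 51.8]
tcp_rot: [-180.0, 0.0, 5.7]
ft_force: [-0.4, -0.3, 0.3]
finger_gap: 0.2
53 23 [ 415.8 -324.2   53.8] [ 408. -328.   53.] [ 422. -322.   55.]
59 123 [ 416.  -323.5   63.8] [ 407. -330.   62.] [ 424. -320.   65.]
65 72 [ 416.  -323.5   65.9] [ 408. -329.   65.] [ 424. -321.   67.]
71 4 [ 417.1 -318.7   76.9] [ 416. -319.   77.] [ 418. -319.   77.]
77 137 [ 414.3 -319.    80.7] [ 404. -324.   77.] [ 426. -317.   83.]
83 323 [ 414.7 -320.1   86.1] [ 401. -324.   83.] [ 428. -317.   89.]
89 361 [ 414.6 -320.1   92. ] [ 401. -324.   89.] [ 428. -317.   95.]
95 416 [ 414.4 -320.1   98.1] [ 401. -324.   95.] [ 428. -317.  101.]
101 431 [ 414.8 -319.9  104. ] [ 401. -324.  101.] [ 428. -317.  107.]
107 633 [ 414.9 -323.9  111.2] [ 401. -340.  107.] [ 428. -317.  113.]
113 463 [ 414.5 -319.   116.7] [ 387. -339.  113.] [ 436. -314.  119.]
119 205 [ 415.7 -318.4  119.5] [ 387. -334.  119.] [ 442. -314.  120.]
```

```bash
python3 -m pendant '[[0,0,0,4,0],[0,0,0,3,0],[0,0,0,0,0],[0,0,0,0,0]]';python3 -m pendant '[[0,0,0,3,0],[0,0,0,0,0],[0,0,0,0,0]]';python3 -m pendant '[[0,0,0,3,0],[0,0,0,0,0],[0,0,0,0,0]]'
```

```text
time: 35.8
tool_pos: [415.2, -329.4, 45.0]
tcp_rot: [-180.0, 0.0, 5.7]
ft_force: [0.2, -1.1, 0.5]
finger_gap: 0.2
time: 36.1
tool_pos: [415.5, -329.7, 42.5]
tcp_rot: [180.0, -0.0, 5.7]
ft_force: [-0.2, -0.8, 1.9]
finger_gap: 0.3
time: 36.4
tool_pos: [415.6, -329.7, 39.4]
tcp_rot: [180.0, -0.0, 5.7]
ft_force: [-0.1, -0.0, 4.8]
finger_gap: 0.0
```

```bash
python3 -m pendant '[[0,0,0,2,0],[0,0,0,0,0],[0,0,0,0,0]]';python3 -m pendant '[[0,0,0,2,0],[0,0,0,0,0],[0,0,0,0,0]]'
```

```text
time: 36.7
tool_pos: [415.6, -329.7, 37.4]
tcp_rot: [180.0, -0.0, 5.7]
ft_force: [0.8, -0.2, 5.3]
finger_gap: -0.3
time: 37.0
tool_pos: [415.7, -329.8, 36.7]
tcp_rot: [180.0, -0.0, 5.8]
ft_force: [-3.7, 3.4, 15.7]
finger_gap: -0.5
```

Bottomed out: 15.7 N against a spring maximum of 5.2 N. I'll retract and check the final state before handing in.

```bash
python3 -m pendant '[[0,0,0,-10,0],[0,0,0,-40,0],[0,0,0,-50,0],[0,0,0,-50,0],[0,0,0,-50,0],[0,0,0,0,0],[0,0,0,0,0]]'; python3 - <<'E'
from h import *
p,im,w=cloud('wrist'); show(w,'plunger',415,-329,15,53,75)
p,im,w=cloud('top','t2.png')
show(w,'cuprim',439,234,45,112,130); show(w,'cap',451,112,30,95,125); show(w,'spoon',432,280,40,135,225)
show(w,'jar',521,433,40,90,130); show(w,'yog',494,540,50,60,90)
E
```

```text
time: 37.7
tool_pos: [415.9, -330.0, 236.6]
tcp_rot: [179.9, -0.1, 5.7]
ft_force: [-0.4, 0.0, -0.8]
finger_gap: -0.3
plunger 184 mean [ 416.1 -329.1   65.6] zmax 68.4 rect [ 415.9 -329.6] [16.9 17.8] 44.4 circ [ 416.  -329.2    6.2]
cuprim 89 mean [437.7 238.2 122.2] zmax 128.6 rect [437.  234.4] [63.1 62. ] 88.8 circ [437.1 234.6  31. ]
cap 101 mean [449.  111.3 107.3] zmax 117.6 rect [450.  111.8] [32.1 31.6] 44.7 circ [449.1 111.3  11.9]
spoon 51 mean [433.8 271.9 176.4] zmax 207.8 rect [433.8 272.6] [ 9.3 25. ] 9.4 circ [434.7 272.    6.9]
jar 190 mean [521.  432.8 106. ] zmax 112.9 rect [522.2 434.1] [41.4 43.6] 40.1 circ [521.1 432.6  16.6]
yog 432 mean [494.2 539.9  71.3] zmax 81.1 rect [495.8 540.7] [72.2 70.1] 66.7 circ [494.3 540.2  25.9]
```

```bash
python3 -c "
from bench import hand_in; print(hand_in())"
```

```text
the job is handed in; nothing more can be done
None
```

I made up the caddy, pressed the bell fully down and let it spring back, then handed the job in at about 38 s. My last camera checks agreed with the requirements; the hand-in itself gave no verdict.

| Item | Last check |
|---|---|
| Cup | Rim at z ≈ 122 mm, so it stands on the bay floor. Its centre is at caddy x ≈ 65–66 mm, about 2 mm off the centre line. |
| Shaker | Top at z ≈ 113 mm, upright. Its centre is at caddy x ≈ -57 mm in the narrow bay. |
| Spoon | Lowered until I felt the cup floor (about 8 N), then released. It leans outward about 19°, with its top at caddy x ≈ 114 mm and about 1 mm off the centre line. |
| Bell | Bottomed out at 15.7 N, well above the 5.2 N spring; the plunger is back up at about 66 mm. |
| Spice jar, yoghurt pot | Unmoved. |
| Teaspoon | Still in the drainer after I took the long spoon out. |

Two things did not go as expected:
- **Shaker grip:** the fingers closed on the shaker's cap (gap 32 mm), not its body. It stayed upright, so I placed it that way.
- **Fingertip height:** with the gripper shut, the fingertips touched the plunger about 24 mm higher than the reported TCP. My first press stopped in the air above the plunger, so I lowered further by force.

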